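# Hand the row of dye bottles across the bench in reverse order

## Robot

A 7-joint arm with a two-finger parallel gripper is mounted at the origin on the work surface. World frame = base frame: x ahead of the robot, y to its left, z up, the work surface at z = 0. Lengths are in m, angles in rad, forces in N, time in s.
With the tool pointing down it reaches from about 0.425 to 1.025 m from the base axis. Payload 9.4 kg.
Tool frame: the origin (TCP) lies midway between the tips of the shut fingers; the grasp point (between the pads) lies 19 mm behind it; z points along the fingers, y is the direction in which the jaws open and shut (so a half turn about z gives the same grasp; the last joint's range is limited). The gripper opens to 93 mm and grips with 3 to 60 N. Pads are 15 mm wide; open, the fingers measure 128 mm over their backs; the gripper's body (75 mm by 188 mm) begins 65 mm behind the grasp point.
Start: joints at [-1.355, 0.599, -0.003, 1.599, 0.002, 0.943, -0.08], TCP at [0.209, 0.694, 0.219] pointing down, gripper open.
Joint ranges: [-2.57, 2.57], [-0.35, 1.97], [-1.29, 1.29], [0.11, 2.56], [-1.05, 4.19], [0.11, 1.86], [-2.63, 2.63]. Speed limits (rad/s): [2.22, 2.22, 3.01, 3.01, 3.14, 3.14, 3.14].

## Interface

Orientations are given as a unit quaternion [w, x, y, z].
In Python, from plant import manip, viewer gives the robot as it stands.
- The arm moves only by the tool step_arm, never from a script. Its argument "series" is text: rows parted by semicolons, each of 7 numbers parted by spaces: the shift along the tool's x, y, z in cm, then the turn, a rotation vector about the tool's x, y, z in degrees, then the opening, from 0 (shut) to 1 (fully open). In form: dx dy dz rx ry rz grip; .... A call has 1 to 8 rows; each row is the pose to reach, as a shift and turn from the pose measured when the call began, along the tool's axes at that moment; what a row does not reach only later rows make up. A row lasts 1/12 s, in which the tool goes at most 41.7 mm and 7.16 degrees, less where a joint would pass 70% of its speed; a pose out of reach is approached as far as the arm can. A call with a gripper value outside its range is refused whole. The fingers move at their own pace and stop on an object; "squeeze" is the grip in N (left out, the last holds). Time passes only in rows, so rows that repeat a pose let the fingers close. It gives the time, the measured TCP pose, the force and the opening at its end, in the units of the state.
- manip.sense(): the state, without advancing time (a new reading comes with each control period).
- viewer.read_camera(name): name is "side" or "top"; returns the picture (420x560x3 uint8, blue, green, red); there is no depth.
- viewer.camera_params(name): a dict with "K" (3x3 intrinsics, pixels), "rvec" (rotation vector, rad) and "tvec" (3), from world to camera coordinates, as OpenCV has them. Camera axes: x right, y down, z forward; pixel columns grow to the right and rows downward; lengths in m; the calibration is good to about 2 mm. A picture is of the moment at which its call begins. camera_params takes no time and is no camera call.
- manip.sign_off(): hands the job in, once; it reports no verdict.
The state is a dict: "time": time; "qpos": joint angles; "joint_velocities": joint speeds; "effort": joint torques, N m; "ee_pos": TCP position; "ee_rot": TCP orientation; "ft_force": force on the tool from outside, world axes, zero at the start; "torque": the same for the moment, N m; "grip_width": finger opening in m.
Only numpy, scipy, OpenCV 4.12 (cv2) and the standard library are available. Lean on these libraries where they do the work, as an engineer would, in place of code of your own. Each camera call takes 0.05 s, during which the arm holds its last target.

## Task

The workmate across the bench reads the row from the other side, so move the four dye bottles one by one from the wooden drip rack into the empty sheet-metal carrier in the reverse order: the bottle standing at the left end of the drip rack goes into the bay at the right end of the carrier, the second from the left into the second bay from the right, and so on (left and right as seen from the robot). Set each bottle down upright on the floor of its bay, near the middle, without dropping it or knocking any over, and let go of them all.

Things in the scene. Friction and masses are not known exactly. Their poses are not given: they have to be found in the camera images.
- jar: White plastic dye bottle with dried black drips: squat straight-sided jar, 56 mm across and 68 mm tall, its grey lid as wide as the jar. About 160 g (varies by a quarter). Origin: centre of its underside, z up.
- slim: White plastic dye bottle with dried black drips: slim round bottle, 40 mm across up to 82 mm, then a shoulder and a grey cap 26 mm across, 115 mm tall in all. About 130 g (varies by a quarter). Origin: centre of its underside, z up.
- stout: White plastic dye bottle with dried black drips: stout round bottle, 58 mm across up to 72 mm, then a shoulder and a grey cap 38 mm across, 110 mm tall in all. About 260 g (varies by a quarter). Origin: centre of its underside, z up.
- square: White plastic dye bottle with dried black drips: square bottle, 46 x 46 mm in plan up to 74 mm, then a short neck and a round grey cap 32 mm across from 80 to 98 mm; x and y axes square to its flat sides; turned up to 0.25 rad on the rack. About 190 g (varies by a quarter). Origin: centre of its underside, z up.
- saucer_jar: Flat round black drip saucer, 76 mm across and 5 mm thick, fixed on the drip rack, on which the jar bottle stands at the start (the four saucers look alike). It never moves. Origin: centre of its underside (its top is 5 mm higher).
- saucer_slim: Flat round black drip saucer, 76 mm across and 5 mm thick, fixed on the drip rack, on which the slim bottle stands at the start (the four saucers look alike). It never moves. Origin: centre of its underside (its top is 5 mm higher).
- saucer_stout: Flat round black drip saucer, 76 mm across and 5 mm thick, fixed on the drip rack, on which the stout bottle stands at the start (the four saucers look alike). It never moves. Origin: centre of its underside (its top is 5 mm higher).
- saucer_square: Flat round black drip saucer, 76 mm across and 5 mm thick, fixed on the drip rack, on which the square bottle stands at the start (the four saucers look alike). It never moves. Origin: centre of its underside (its top is 5 mm higher).
- drip_rack: Fixed pale wooden board, 90 mm (x) by 460 mm (y), 10 mm thick, its yaw within 0.12 rad. The saucers stand on it in a row at y = +135, +45, -45, -135 mm (+y is the left end as seen from the robot). Near its ends lie a steel tin (22 mm tall) and a sponge (20 mm), not part of the job. Origin: centre of underside. It may lie nearer to the robot than the carrier or beyond it.
- carrier: Fixed grey metal tray, 92 mm (x) by 364 mm (y), its yaw within 0.12 rad, empty at first. Partitions make a row of four open bays, centred at x = 0, y = +135, +45, -45, -135 mm (+y is the left end seen from the robot), each 84 x 86 mm inside. Walls and partitions: 4 mm thick, tops 22 mm above the bench; bay floors 6 mm above it. Origin: centre of underside.
Things that resemble listed ones, but are neither listed nor needed, are in the scene too. Leave any purple or yellow look-alike of the jar alone.

How it is judged:
By the outcome, as a careful person would: the job done as asked, in the order asked, and still so for the second after the job is handed in, with the robot touching nothing.
It also fails if it takes over 109 s, if anything falls off the work surface, if the arm or the gripper's body presses on something with over 40 N, if the wrist force passes 120 N, or if a joint passes its speed limit or range.

## Working session

There is one attempt and no reset: what is moved stays moved. The work goes in short steps, Python scripts to look and compute and a tool call to move; the robot and the scene stay as the last step left them, time stands still between calls to the robot, and variables do not carry over. Pictures are saved under pics/ and viewed, and the job is handed in when it is done.

Besides the shell and the picture viewer there is one more tool, called after ">>>" as name(argument=value, ...) on one line, values as JSON. step_arm: Moves the arm, as the interface text tells. Its arguments: {"type":"object","properties":{"series":{"type":"string"},"squeeze":{"type":"number"}},"required":["series"]}

```bash
ls; mkdir -p pics; python3 - <<'E'
from plant import manip, viewer
import cv2
for n in ("top","side"):
    im=viewer.read_camera(n); cv2.imwrite(f"pics/{n}0.png",im)
    p=viewer.camera_params(n); print(n,p)
print(manip.sense())
E
```

```text
pics
top {'K': array([[508.99302175,   0.        , 277.25493395],
       [  0.        , 508.99302175, 213.51122008],
       [  0.        ,   0.        ,   1.        ]]), 'rvec': array([ 2.14024477, -2.20029626,  0.12572145]), 'tvec': array([-0.02497739,  0.48943584,  0.75535632])}
side {'K': array([[472.97846188,   0.        , 272.50908251],
       [  0.        , 472.97846188, 215.69525942],
       [  0.        ,   0.        ,   1.        ]]), 'rvec': array([ 2.0515888 , -0.5416877 ,  0.30080727]), 'tvec': array([-0.43609881,  0.1356434 ,  0.72933735])}
{'time': 0.1, 'qpos': array([-1.35467457,  0.60004675, -0.00254923,  1.60000186,  0.0017859 ,
        0.94290199, -0.07982111]), 'joint_velocities': array([-2.40717211e-04, -5.12773350e-03, -2.10443404e-05, -1.88296607e-03,
       -1.40311134e-03, -3.56596730e-04, -6.96192508e-04]), 'effort': array([ 4.71537103e-03, -7.66551304e+01,  1.50200028e+00, -2.52934849e+01,
       -5.23011549e-02,  1.36213732e-02,  6.38716301e-05]), 'ee_pos': array([0.20916053, 0.69374399, 0.2178622 ]), 'ee_rot': array([-4.29253290e-05,  1.45871575e-01,  9.89303302e-01, -6.76483217e-04]), 'ft_force': array([ 0.0828092 ,  0.50296607, -0.04560251]), 'torque': array([0.02155382, 0.02780555, 0.08985607]), 'grip_width': 0.09289629428945025}
```

View pics/top0.png

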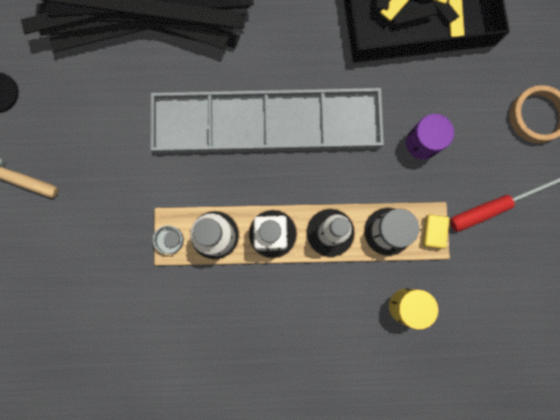

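View pics/side0.png

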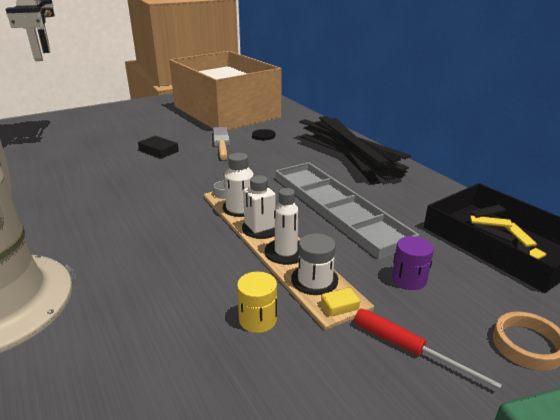

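The top picture has +x up and +y left. The rack bottles from left to right are stout (212,235), square (271,234), slim (335,232) and jar (393,230). The empty carrier lies beyond, with corners near (151,92) and (382,150). The jar's look-alikes are purple (430,136) and yellow (413,308). The real jar is the grey-lidded one on a saucer. I'll enlarge it for measuring.

```bash
cat > h.py <<'E'
import numpy as np, cv2
from plant import manip, viewer
def ray(n,u,v,z):
    p=viewer.camera_params(n); R=cv2.Rodrigues(p["rvec"])[0]; t=p["tvec"]
    c=-R.T@t; d=R.T@np.linalg.inv(p["K"])@np.array([u,v,1.]); return c+d*(z-c[2])/d[2]
def proj(n,P):
    p=viewer.camera_params(n); return cv2.projectPoints(np.array(P,float).reshape(-1,1,3),p["rvec"],p["tvec"],p["K"],None)[0].reshape(-1,2)
E
python3 - <<'E'
import cv2
im=cv2.imread("pics/top0.png")
cv2.imwrite("pics/c1.png",cv2.resize(im[190:280,145:345],None,fx=4,fy=4,interpolation=cv2.INTER_CUBIC))
cv2.imwrite("pics/c2.png",cv2.resize(im[190:280,295:465],None,fx=4,fy=4,interpolation=cv2.INTER_CUBIC))
cv2.imwrite("pics/c3.png",cv2.resize(im[80:160,140:395],None,fx=3,fy=3,interpolation=cv2.INTER_CUBIC))
E
```

```text
(no output)
```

View pics/c1.png

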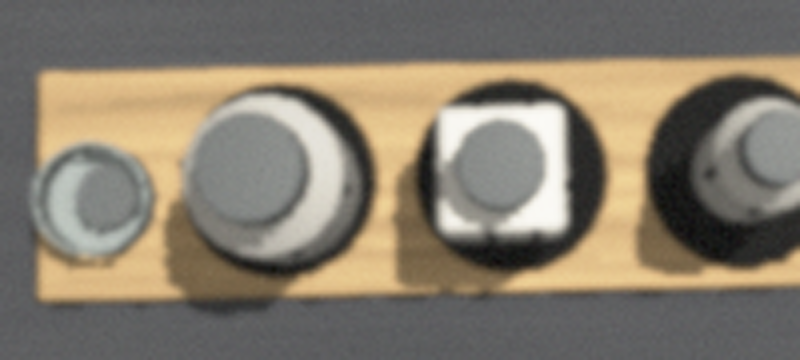

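View pics/c2.png

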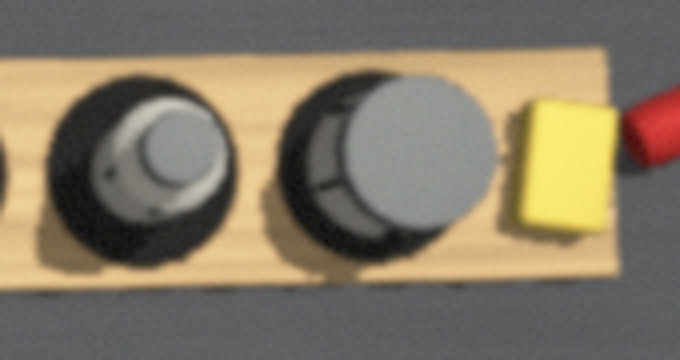

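View pics/c3.png

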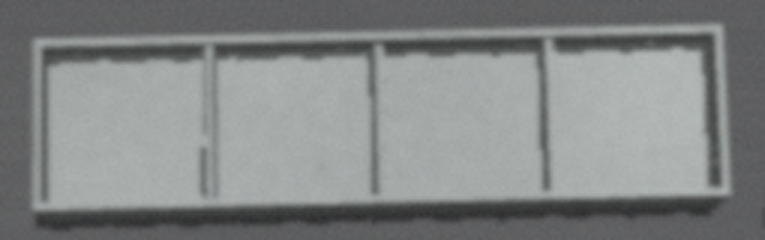

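```bash
python3 - <<'E'
from h import *
def px(x,y,s,ox,oy): return ((x+.5)/s-.5+ox,(y+.5)/s-.5+oy)
c1=(4,145,190);c2=(4,295,190);c3=(3,140,80)
W=lambda x,y,c,z: ray("top",*px(x,y,*c),z)
for n,a,b in [("stout",(249,168,c1,.125),(281,180,c1,.015)),("square",(499,165,c1,.113),(512,175,c1,.015)),("slim",(182,148,c2,.130),(143,172,c2,.015)),("jar",(420,152,c2,.083),(374,167,c2,.015))]:
    print(n,W(*a).round(4),W(*b).round(4))
def box(pts,z):
    P=np.array([W(*p[:2],p[2],z) for p in pts]); print(P.round(4)[:,:2].tolist(),"size",[np.linalg.norm(P[i]-P[(i+1)%4]).round(4) for i in range(4)])
    c=P.mean(0); l=(P[0]+P[3]-P[1]-P[2])/2; yaw=np.arctan2(-l[0],l[1]); print("c",c.round(4),"yaw",yaw.round(4)); return c,yaw
c,y=box([(38,72,c1),(605,48,c2),(620,275,c2),(38,301,c1)],.010)
for q in (.135,.045,-.045,-.135): print((c[:2]+q*np.array([-np.sin(y),np.cos(y)])).round(4))
c,y=box([(33,40,c3),(722,26,c3),(729,191,c3),(35,210,c3)],.022)
for q in (.135,.045,-.045,-.135): print("bay",(c[:2]+q*np.array([-np.sin(y),np.cos(y)])).round(4))
# square yaw: top face corners z=.089
S=[W(a,b,c1,.089) for a,b in [(439,106),(565,102),(568,233),(443,236)]]
print(np.array(S).round(4)[:,:2].tolist(), np.mean(S,0))
for i in range(4): d=S[(i+1)%4]-S[i]; print(np.linalg.norm(d).round(4),np.degrees(np.arctan2(d[1],d[0])).round(1))
# side check
im=viewer.read_camera("side")
for p in [(0.6,0.0,0)]: pass
E
```

```text
stout [0.4562 0.0571 0.125 ] [0.4595 0.0589 0.015 ]
square [ 0.4558 -0.0262  0.113 ] [ 0.459  -0.0306  0.015 ]
slim [ 0.4576 -0.1204  0.13  ] [ 0.4577 -0.1203  0.015 ]
jar [ 0.4576 -0.2113  0.083 ] [ 0.4571 -0.2102  0.015 ]
[[0.5048, 0.154], [0.5019, -0.3048], [0.4128, -0.305], [0.4155, 0.1542]] size [np.float64(0.4588), np.float64(0.0891), np.float64(0.4592), np.float64(0.0893)]
c [ 0.4588 -0.0754  0.01  ] yaw -0.0063
[0.4596 0.0596]
[ 0.459  -0.0304]
[ 0.4585 -0.1204]
[ 0.4579 -0.2104]
[[0.6861, 0.1562], [0.6845, -0.2079], [0.5953, -0.2071], [0.5947, 0.1553]] size [np.float64(0.3641), np.float64(0.0892), np.float64(0.3624), np.float64(0.0914)]
c [ 0.6401 -0.0259  0.022 ] yaw -0.0014
bay [0.6403 0.1091]
bay [0.6402 0.0191]
bay [ 0.6401 -0.0708]
bay [ 0.64   -0.1608]
[[0.479, -0.0055], [0.4792, -0.05], [0.433, -0.0496], [0.4332, -0.0058]] [ 0.45611613 -0.02773432  0.089     ]
0.0445 -89.7
0.0462 179.6
0.0438 89.8
0.0458 0.4
```

Measurements agree: saucer, cap and rack-row positions match within about 4 mm, and the rack and carrier sizes come out as given. I'll set the jaws along world x, which keeps them clear of neighbours. Targets: stout to y=-0.161, square to -0.071, slim to 0.019, jar to 0.109, all at x=0.640.

```bash
cat >> h.py <<'E'
from scipy.spatial.transform import Rotation as Ro
RT=np.array([[0,1,0],[1,0,0],[0,0,-1.]])
def go(x,y,z):
    s=manip.sense(); w=s["ee_rot"]; R=Ro.from_quat([w[1],w[2],w[3],w[0]]).as_matrix()
    d=R.T@(np.array([x,y,z])-s["ee_pos"])*100; r=np.degrees(Ro.from_matrix(R.T@RT).as_rotvec())
    print("t",s["time"],"pos",s["ee_pos"].round(4),"f",s["ft_force"].round(1),"w",round(s["grip_width"],4))
    print("cmd",d.round(2),r.round(2))
E
python3 -c "
from h import *
go(.456,.057,.22)
print(ray('top',415,310,.068), ray('top',434,130,.068))"
```

```text
t 0.15 pos [0.2092 0.6938 0.2179] f [-0.  -0.2  0. ] w 0.0929
cmd [-42.01 -53.84  -0.13] [-5.000e-02  5.000e-02  7.322e+01]
[ 0.34028285 -0.23070875  0.068     ] [ 0.60225053 -0.27393305  0.068     ]
```

>>> step_arm(series="-4 -5 -2 0 0 7 1; -8 -10 -2 0 0 14 1; -11 -14 -2 0 0 21 1; -14 -18 -2 0 0 28 1; -17 -22 -2 0 0 35 1; -20 -26 -2 0 0 42 1; -23 -30 -2 0 0 49 1; -26 -34 -2 0 0 56 1", squeeze=30)

```text
time: 0.82
ee_pos: [0.3268, 0.3823, 0.2381]
ee_rot: [0.0, 0.596, 0.803, -0.0]
ft_force: [1.0, -0.3, -0.3]
grip_width: 0.093
```

```bash
python3 -c "
from h import *
go(.456,.057,.20)"
```

```text
t 0.8167 pos [0.3268 0.3823 0.2381] f [ 1.  -0.3 -0.3] w 0.093
cmd [-34.87   2.92   3.83] [-0.02  0.05 16.88]
```

>>> step_arm(series="-5 0.4 0 0 0 7 1; -9 0.8 0 0 0 14 1; -13 1.2 0 0 0 16.9 1; -17 1.6 0 0 0 16.9 1; -21 2 0.5 0 0 16.9 1; -25 2.3 1 0 0 16.9 1; -29 2.6 1.5 0 0 16.9 1; -33 2.8 2 0 0 16.9 1")

```text
time: 1.48
ee_pos: [0.4495, 0.0738, 0.2184]
ee_rot: [0.0, 0.707, 0.707, -0.0]
ft_force: [0.3, 0.5, -0.2]
grip_width: 0.0931
```

```bash
python3 -c "
from h import *
go(.456,.057,.20)"
```

```text
t 1.4833 pos [0.4495 0.0738 0.2184] f [ 0.3  0.5 -0.2] w 0.0931
cmd [-1.68  0.65  1.84] [0.01 0.03 0.02]
```

>>> step_arm(series="-1.7 0.65 2 0 0 0 1; -1.7 0.65 4 0 0 0 1; -1.7 0.65 6 0 0 0 1; -1.7 0.65 7 0 0 0 1; -1.7 0.65 7 0 0 0 1")

```text
time: 1.9
ee_pos: [0.455, 0.0563, 0.1467]
ee_rot: [-0.0, 0.707, 0.707, -0.002]
ft_force: [0.7, 0.4, -0.5]
grip_width: 0.0928
```

```bash
python3 - <<'E'
from h import *
go(.456,.057,.048)
cv2.imwrite("pics/s1.png",cv2.resize(viewer.read_camera("side")[60:340,120:400],None,fx=2,fy=2))
E
```

```text
t 1.9 pos [0.455  0.0563 0.1467] f [ 0.7  0.4 -0.5] w 0.0928
cmd [0.09 0.13 9.86] [-0.17  0.09 -0.02]
```

View pics/s1.png

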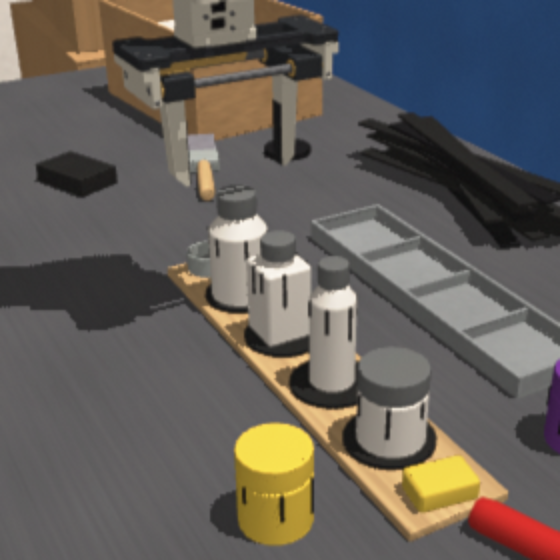

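The jaws straddle the stout bottle along x in the side crop, with the fingers at (180,180) and (285,160) above its cap at (237,200). Descending.

>>> step_arm(series="0.1 0.1 2.5 0 0 0 1; 0.1 0.1 5 0 0 0 1; 0.1 0.1 7.5 0 0 0 1; 0.1 0.1 9 0 0 0 1; 0.1 0.1 9.8 0 0 0 1; 0.1 0.1 9.8 0 0 0 1")

```text
time: 2.45
ee_pos: [0.4562, 0.0573, 0.0491]
ee_rot: [-0.001, 0.707, 0.707, -0.002]
ft_force: [-0.3, -0.1, -0.9]
grip_width: 0.093
```

>>> step_arm(series="0 0 0 0 0 0 0.5; 0 0 0 0 0 0 0; 0 0 0 0 0 0 0; 0 0 0 0 0 0 0; 0 0 0 0 0 0 0; 0 0 0 0 0 0 0", squeeze=30)

```text
time: 2.95
ee_pos: [0.4566, 0.0575, 0.0495]
ee_rot: [-0.0, 0.707, 0.707, -0.001]
ft_force: [1.2, -0.3, 1.1]
grip_width: 0.0575
```

>>> step_arm(series="0 0 -1 0 0 0 0; 0 0 -2.5 0 0 0 0; 0 0 -5 0 0 0 0; 0 0 -7.5 0 0 0 0; 0 0 -10 0 0 0 0; 0 0 -12 0 0 0 0; 0 0 -14 0 0 0 0; 0 0 -14 0 0 0 0")

```text
time: 3.62
ee_pos: [0.458, 0.0578, 0.1924]
ee_rot: [0.001, 0.707, 0.707, 0.001]
ft_force: [0.6, 0.3, -2.2]
grip_width: 0.0576
```

```bash
python3 - <<'E'
from h import *
go(.640,-.161,.19)
cv2.imwrite("pics/s2.png",viewer.read_camera("side"))
E
```

```text
t 3.6167 pos [0.458  0.0578 0.1924] f [ 0.6  0.3 -2.2] w 0.0576
cmd [-21.88  18.2    0.27] [ 0.13 -0.02 -0.  ]
```

View pics/s2.png

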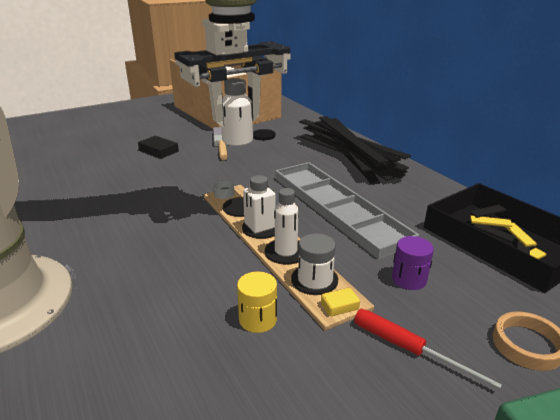

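The bottle is held upright at (237,118) and everything else is undisturbed. Moving it over the right-hand bay.

>>> step_arm(series="-1 2.2 0 0 0 0 0; -2.5 4.5 0 0 0 0 0; -4.5 7 0 0 0 0 0; -6.5 9.5 0 0 0 0 0; -8.5 12 0 0 0 0 0; -10.5 14 0 0 0 0 0; -12.5 16 0 0 0 0 0; -14.5 17.5 0 0 0 0 0")

```text
time: 4.33
ee_pos: [0.6333, -0.0877, 0.1887]
ee_rot: [-0.001, 0.707, 0.707, -0.0]
ft_force: [0.3, 0.2, -1.8]
grip_width: 0.0572
```

```bash
python3 -c "
from h import *
go(.640,-.161,.19)"
```

```text
t 4.3333 pos [ 0.6333 -0.0877  0.1887] f [ 0.3  0.2 -1.8] w 0.0572
cmd [-7.34  0.66 -0.14] [-0.06 -0.03  0.05]
```

>>> step_arm(series="-2.5 0.6 0 0 0 0 0; -5 0.6 0 0 0 0 0; -7.3 0.6 0 0 0 0 0; -7.3 0.6 2 0 0 0 0; -7.3 0.6 5 0 0 0 0; -7.3 0.6 8 0 0 0 0; -7.3 0.6 10.5 0 0 0 0; -7.3 0.6 10.5 0 0 0 0")

```text
time: 5.0
ee_pos: [0.6354, -0.1594, 0.077]
ee_rot: [-0.005, 0.707, 0.707, -0.003]
ft_force: [-0.1, 0.6, -2.5]
grip_width: 0.0568
```

```bash
python3 - <<'E'
from h import *
go(.640,-.161,.0405)
cv2.imwrite("pics/s3.png",viewer.read_camera("side"))
E
```

```text
t 5.0 pos [ 0.6354 -0.1594  0.077 ] f [-0.1  0.6 -2.5] w 0.0568
cmd [-0.17  0.5   3.64] [-0.61 -0.16  0.05]
```

View pics/s3.png

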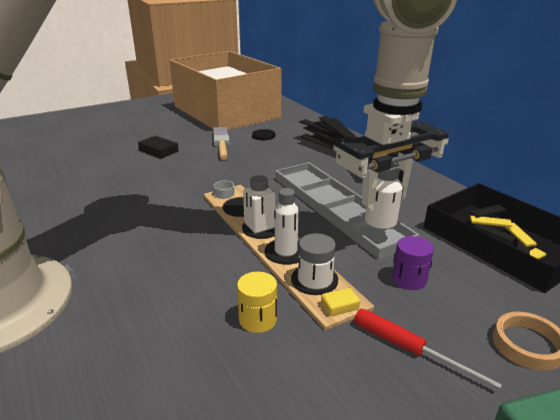

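The bottle hangs over the right-hand bay at about (383,205), clear of the purple one. Lowering.

>>> step_arm(series="-0.1 0.4 1 -0.6 0 0 0; -0.1 0.4 2 -0.6 0 0 0; -0.1 0.4 2.7 -0.6 0 0 0; -0.1 0.4 3.2 -0.6 0 0 0; -0.1 0.4 3.4 -0.6 0 0 0; -0.1 0.4 3.5 -0.6 0 0 0; -0.1 0.4 3.5 -0.6 0 0 0")

```text
time: 5.63
ee_pos: [0.6406, -0.1609, 0.045]
ee_rot: [0.0, 0.707, 0.707, 0.002]
ft_force: [-0.8, -0.5, -1.0]
grip_width: 0.0571
```

```bash
python3 -c "
from h import *
go(.640,-.161,.0405)"
```

```text
t 5.6333 pos [ 0.6406 -0.1609  0.045 ] f [-0.8 -0.5 -1. ] w 0.0571
cmd [-0.01 -0.06  0.45] [ 0.16 -0.12  0.04]
```

>>> step_arm(series="0 0 0.2 0 0 0 0; 0 0 0.3 0 0 0 0; 0 0 0.4 0 0 0 0; 0 0 0.4 0 0 0 0")

```text
time: 5.97
ee_pos: [0.6406, -0.1609, 0.0409]
ee_rot: [0.0, 0.707, 0.707, 0.002]
ft_force: [-0.1, 0.4, -1.2]
grip_width: 0.057
```

>>> step_arm(series="0 0 0.1 0 0 0 0; 0 0 0.15 0 0 0 0; 0 0 0.15 0 0 0 0")

```text
time: 6.22
ee_pos: [0.6407, -0.1609, 0.0407]
ee_rot: [0.0, 0.707, 0.707, 0.002]
ft_force: [-3.4, 2.3, 9.7]
grip_width: 0.0574
```

Floor contact registers +10 N at the expected height. Releasing.

>>> step_arm(series="0 0 -0.05 0 0 0 0; 0 0 -0.05 0 0 0 0.7; 0 0 -0.05 0 0 0 1; 0 0 -0.05 0 0 0 1; 0 0 -0.05 0 0 0 1; 0 0 -0.05 0 0 0 1; 0 0 -0.05 0 0 0 1")

```text
time: 6.8
ee_pos: [0.6407, -0.1609, 0.0411]
ee_rot: [0.0, 0.707, 0.707, 0.002]
ft_force: [-0.1, -0.0, -0.6]
grip_width: 0.0909
```

>>> step_arm(series="0 0 -2 0 0 0 1; 0 0 -4.5 0 0 0 1; 0 0 -8 0 0 0 1; 0 0 -11 0 0 0 1; 0 0 -14 0 0 0 1; 0 0 -15 0 0 0 1; 0 0 -15 0 0 0 1")

```text
time: 7.38
ee_pos: [0.6415, -0.1617, 0.194]
ee_rot: [0.002, 0.707, 0.707, 0.004]
ft_force: [-0.6, -1.1, -0.2]
grip_width: 0.0931
```

```bash
python3 - <<'E'
from h import *
go(.456,-.027,.18)
cv2.imwrite("pics/s4.png",viewer.read_camera("side"))
E
```

```text
t 7.3833 pos [ 0.6415 -0.1617  0.194 ] f [-0.6 -1.1 -0.2] w 0.0931
cmd [ 13.48 -18.56   1.27] [ 0.46 -0.1   0.03]
```

View pics/s4.png

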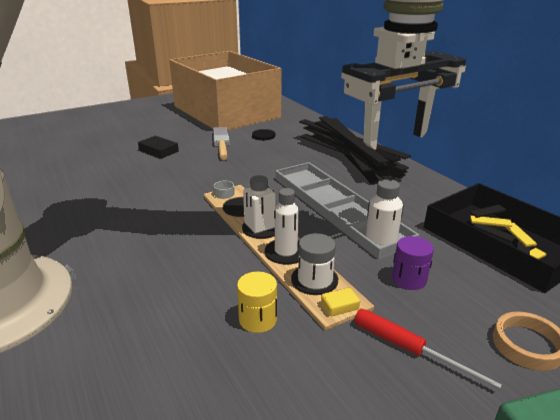

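The stout bottle stands upright in the right bay at (383,215). Next is the square one.

>>> step_arm(series="2 -2.5 0 0.4 0 0 1; 4 -5 0 0.4 0 0 1; 6 -8 0 0.4 0 0 1; 8 -11 0 0.4 0 0 1; 10 -14 0 0.4 0 0 1; 12 -16.5 0 0.4 0 0 1; 13.5 -18.5 0 0.4 0 0 1; 13.5 -18.5 1 0.4 0 0 1")

```text
time: 8.1
ee_pos: [0.4505, -0.0236, 0.1803]
ee_rot: [-0.004, 0.706, 0.708, -0.001]
ft_force: [0.8, 0.1, 0.3]
grip_width: 0.0929
```

```bash
python3 -c "
from h import *
go(.456,-.027,.15)"
```

```text
t 8.1 pos [ 0.4505 -0.0236  0.1803] f [0.8 0.1 0.3] w 0.0929
cmd [-0.35  0.57  3.02] [-0.37 -0.22  0.21]
```

>>> step_arm(series="-0.35 0.55 1 -0.4 -0.2 0.2 1; -0.35 0.55 2 -0.4 -0.2 0.2 1; -0.35 0.55 4 -0.4 -0.2 0.2 1; -0.35 0.55 4 -0.4 -0.2 0.2 1; -0.35 0.55 4 -0.4 -0.2 0.2 1")

```text
time: 8.52
ee_pos: [0.4542, -0.0271, 0.1388]
ee_rot: [-0.001, 0.707, 0.707, -0.001]
ft_force: [-0.2, -0.1, 0.8]
grip_width: 0.0928
```

```bash
python3 - <<'E'
from h import *
go(.456,-.027,.046)
cv2.imwrite("pics/t5.png",cv2.resize(viewer.read_camera("top")[130:340,130:410],None,fx=2.5,fy=2.5))
E
```

```text
t 8.5167 pos [ 0.4542 -0.0271  0.1388] f [-0.2 -0.1  0.8] w 0.0928
cmd [0.02 0.21 9.28] [-0.22  0.02 -0.  ]
```

View pics/t5.png

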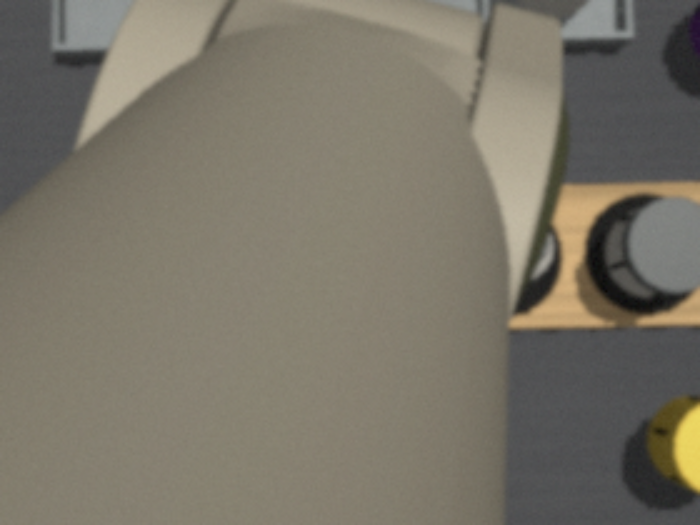

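The arm hides the square bottle in the top view, with only the jar visible at (650,250), so the side view is the useful check. Descending.

>>> step_arm(series="0 0.2 2 -0.2 0 0 1; 0 0.2 4 -0.2 0 0 1; 0 0.2 6.5 -0.2 0 0 1; 0 0.2 8.5 -0.2 0 0 1; 0 0.2 9.3 -0.2 0 0 1; 0 0.2 9.3 -0.2 0 0 1")

```text
time: 9.07
ee_pos: [0.4562, -0.0274, 0.0456]
ee_rot: [-0.0, 0.707, 0.707, -0.0]
ft_force: [-0.2, 0.1, 0.1]
grip_width: 0.0932
```

>>> step_arm(series="0 0 0 0 0 0 0.5; 0 0 0 0 0 0 0; 0 0 0 0 0 0 0; 0 0 0 0 0 0 0; 0 0 0 0 0 0 0; 0 0 0 0 0 0 0; 0 0 0 0 0 0 0", squeeze=30)

```text
time: 9.65
ee_pos: [0.4563, -0.0273, 0.0459]
ee_rot: [-0.0, 0.707, 0.707, -0.0]
ft_force: [0.1, -0.3, -0.7]
grip_width: 0.0509
```

>>> step_arm(series="0 0 0 0 0 0 0; 0 0 0 0 0 0 0; 0 0 0 0 0 0 0; 0 0 0 0 0 0 0")

```text
time: 9.98
ee_pos: [0.4563, -0.0273, 0.0459]
ee_rot: [-0.0, 0.707, 0.707, -0.0]
ft_force: [0.3, 1.0, 2.1]
grip_width: 0.0461
```

```bash
python3 - <<'E'
from h import *
go(.456,-.027,.046)
cv2.imwrite("pics/s6.png",cv2.resize(viewer.read_camera("side")[60:270,150:430],None,fx=2.5,fy=2.5,interpolation=cv2.INTER_CUBIC))
E
```

```text
t 9.9833 pos [ 0.4563 -0.0273  0.0459] f [0.3 1.  2.1] w 0.0461
cmd [ 0.03 -0.03 -0.01] [-0.03 -0.   -0.03]
```

View pics/s6.png

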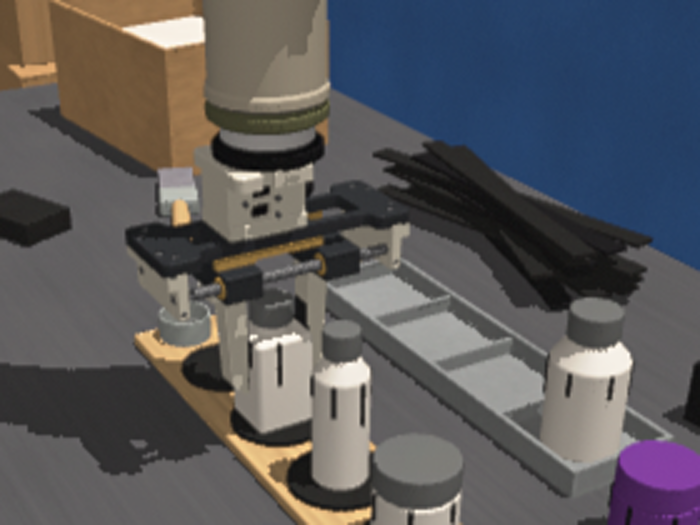

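The width is 46.1 mm, as expected, and the fingers grip the square body at about (272,380). Lifting.

>>> step_arm(series="0 0 -1 0 0 0 0; 0 0 -2.5 0 0 0 0; 0 0 -5 0 0 0 0; 0 0 -7.5 0 0 0 0; 0 0 -10 0 0 0 0; 0 0 -12 0 0 0 0; 0 0 -14 0 0 0 0; 0 0 -14.5 0 0 0 0")

```text
time: 10.7
ee_pos: [0.457, -0.0274, 0.1931]
ee_rot: [0.001, 0.707, 0.707, 0.001]
ft_force: [0.3, -0.1, -1.5]
grip_width: 0.0458
```

```bash
python3 -c "
from h import *
go(.640,-.071,.19)"
```

```text
t 10.7 pos [ 0.457  -0.0274  0.1931] f [ 0.3 -0.1 -1.5] w 0.0458
cmd [-4.35 18.3   0.35] [ 0.14 -0.03 -0.03]
```

>>> step_arm(series="-0.5 2.5 0 0 0 0 0; -1 5 0 0 0 0 0; -2 8 0 0 0 0 0; -2.7 11 0 0 0 0 0; -3.5 14 0 0 0 0 0; -4.3 16.5 0 0 0 0 0; -4.3 18.3 0 0 0 0 0; -4.3 18.3 0 0 0 0 0")

```text
time: 11.37
ee_pos: [0.643, -0.0707, 0.1916]
ee_rot: [0.001, 0.707, 0.707, 0.001]
ft_force: [0.8, 0.6, -1.4]
grip_width: 0.046
```

```bash
python3 -c "
from h import *
go(.640,-.071,.047)"
```

```text
t 11.3667 pos [ 0.643  -0.0707  0.1916] f [ 0.8  0.6 -1.4] w 0.046
cmd [-0.03 -0.35 14.46] [ 0.17  0.   -0.02]
```

>>> step_arm(series="0 -0.3 2 0.2 0 0 0; 0 -0.3 4.5 0.2 0 0 0; 0 -0.3 7.5 0.2 0 0 0; 0 -0.3 10 0.2 0 0 0; 0 -0.3 12 0.2 0 0 0; 0 -0.3 13.5 0.2 0 0 0; 0 -0.3 14.2 0.2 0 0 0; 0 -0.3 14.2 0.2 0 0 0")

```text
time: 12.03
ee_pos: [0.6386, -0.0706, 0.0472]
ee_rot: [-0.002, 0.707, 0.707, -0.002]
ft_force: [0.5, 0.1, -1.7]
grip_width: 0.0455
```

```bash
python3 -c "
from h import *
go(.640,-.071,.0369)"
```

```text
t 12.0333 pos [ 0.6386 -0.0706  0.0472] f [ 0.5  0.1 -1.7] w 0.0455
cmd [-0.04  0.15  1.03] [-0.26 -0.02 -0.03]
```

>>> step_arm(series="0 0.1 0.3 -0.2 0 0 0; 0 0.1 0.6 -0.2 0 0 0; 0 0.1 0.85 -0.2 0 0 0; 0 0.1 0.95 -0.2 0 0 0; 0 0.1 0.95 -0.2 0 0 0")

```text
time: 12.45
ee_pos: [0.6397, -0.0705, 0.038]
ee_rot: [-0.0, 0.707, 0.707, -0.0]
ft_force: [-0.3, 0.9, -1.7]
grip_width: 0.0458
```

>>> step_arm(series="0 0 0.05 0 0 0 0; 0 0 0.12 0 0 0 0; 0 0 0.12 0 0 0 0")

```text
time: 12.7
ee_pos: [0.6399, -0.0704, 0.0371]
ee_rot: [-0.0, 0.707, 0.707, 0.0]
ft_force: [0.5, 0.6, -0.5]
grip_width: 0.0462
```

Contact is just starting, so the bottle is within a fraction of a millimetre of the floor.

>>> step_arm(series="0 0 0.05 0 0 0 0; 0 0 0.05 0 0 0 0; 0 0 0.05 0 0 0 0.7; 0 0 0.05 0 0 0 1; 0 0 0 0 0 0 1; 0 0 0 0 0 0 1; 0 0 0 0 0 0 1; 0 0 0 0 0 0 1")

```text
time: 13.37
ee_pos: [0.64, -0.0705, 0.037]
ee_rot: [-0.0, 0.707, 0.707, 0.0]
ft_force: [-0.2, 0.1, -0.1]
grip_width: 0.0811
```

>>> step_arm(series="0 0 -2 0 0 0 1; 0 0 -4.5 0 0 0 1; 0 0 -8 0 0 0 1; 0 0 -11 0 0 0 1; 0 0 -14 0 0 0 1; 0 0 -15.5 0 0 0 1; 0 0 -15.5 0 0 0 1")

```text
time: 13.95
ee_pos: [0.6417, -0.071, 0.1959]
ee_rot: [0.002, 0.707, 0.707, 0.002]
ft_force: [-0.5, -0.1, -0.5]
grip_width: 0.0937
```

```bash
python3 - <<'E'
from h import *
go(.4576,-.1204,.18)
cv2.imwrite("pics/s7.png",viewer.read_camera("side"))
E
```

```text
t 13.95 pos [ 0.6417 -0.071   0.1959] f [-0.5 -0.1 -0.5] w 0.0937
cmd [ -4.95 -18.42   1.48] [ 0.34 -0.01 -0.03]
```

View pics/s7.png

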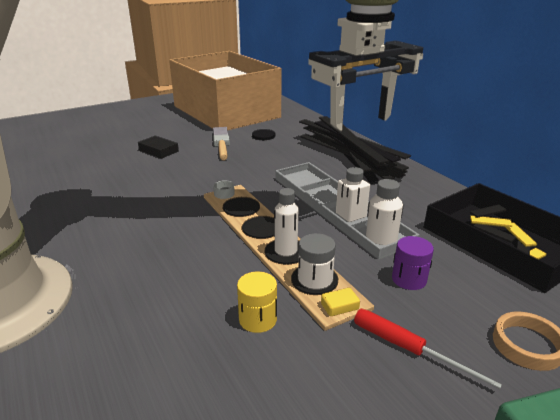

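The square bottle stands at (352,200) beside the stout one. Next is slim.

>>> step_arm(series="-0.5 -2.5 0 0.3 0 0 1; -1.2 -5 0 0.3 0 0 1; -2 -8 0 0.3 0 0 1; -3 -11 0 0.3 0 0 1; -4 -14 0 0.3 0 0 1; -5 -16.5 0 0.3 0 0 1; -5 -18.4 0 0.3 0 0 1; -5 -18.4 0.5 0.3 0 0 1")

```text
time: 14.67
ee_pos: [0.4522, -0.121, 0.1876]
ee_rot: [-0.002, 0.708, 0.706, -0.001]
ft_force: [-0.1, 1.3, 0.5]
grip_width: 0.0931
```

```bash
python3 -c "
from h import *
go(.4576,-.1204,.155)"
```

```text
t 14.6667 pos [ 0.4522 -0.121   0.1876] f [-0.1  1.3  0.5] w 0.0931
cmd [0.06 0.56 3.25] [-0.3  -0.08 -0.17]
```

>>> step_arm(series="0 0.5 1 -0.3 0 -0.2 1; 0 0.5 2.5 -0.3 0 -0.2 1; 0 0.5 4.5 -0.3 0 -0.2 1; 0 0.5 7 -0.3 0 -0.2 1; 0 0.5 9.5 -0.3 0 -0.2 1; 0 0.5 12 -0.3 0 -0.2 1; 0 0.5 13.1 -0.3 0 -0.2 1; 0 0.5 13.1 -0.3 0 -0.2 1")

```text
time: 15.33
ee_pos: [0.4551, -0.1204, 0.0533]
ee_rot: [-0.003, 0.707, 0.707, -0.001]
ft_force: [-0.5, -0.5, 0.6]
grip_width: 0.0932
```

```bash
python3 -c "
from h import *
go(.4576,-.1204,.056)"
```

```text
t 15.3333 pos [ 0.4551 -0.1204  0.0533] f [-0.5 -0.5  0.6] w 0.0932
cmd [ 0.    0.25 -0.27] [-0.3  -0.14  0.03]
```

>>> step_arm(series="0 0.25 -0.2 -0.3 0 0 1; 0 0.25 -0.2 -0.3 0 0 1; 0 0.25 -0.2 -0.3 0 0 0.3; 0 0.25 -0.2 -0.3 0 0 0.3; 0 0.25 -0.2 -0.3 0 0 0; 0 0.25 -0.2 -0.3 0 0 0; 0 0.25 -0.2 -0.3 0 0 0; 0 0.25 -0.2 -0.3 0 0 0", squeeze=25)

```text
time: 16.0
ee_pos: [0.4577, -0.1204, 0.0556]
ee_rot: [-0.001, 0.707, 0.707, 0.001]
ft_force: [-0.2, -0.3, -0.2]
grip_width: 0.0574
```

>>> step_arm(series="0 0 0 0 0 0 0; 0 0 0 0 0 0 0; 0 0 0 0 0 0 0; 0 0 0 0 0 0 0; 0 0 0 0 0 0 0")

```text
time: 16.42
ee_pos: [0.4578, -0.1204, 0.0556]
ee_rot: [-0.001, 0.707, 0.707, 0.001]
ft_force: [0.3, -0.0, 3.0]
grip_width: 0.0397
```

>>> step_arm(series="0 0 -1 0 0 0 0; 0 0 -2.5 0 0 0 0; 0 0 -5 0 0 0 0; 0 0 -7.5 0 0 0 0; 0 0 -10 0 0 0 0; 0 0 -12 0 0 0 0; 0 0 -14 0 0 0 0; 0 0 -14.5 0 0 0 0")

```text
time: 17.08
ee_pos: [0.4584, -0.121, 0.2029]
ee_rot: [0.001, 0.707, 0.707, 0.002]
ft_force: [0.6, -0.1, -1.1]
grip_width: 0.0396
```

```bash
python3 - <<'E'
from h import *
go(.640,.019,.20)
cv2.imwrite("pics/s8.png",viewer.read_camera("side"))
E
```

```text
t 17.0833 pos [ 0.4584 -0.121   0.2029] f [ 0.6 -0.1 -1.1] w 0.0396
cmd [14.   18.16  0.39] [ 0.22 -0.12  0.02]
```

View pics/s8.png

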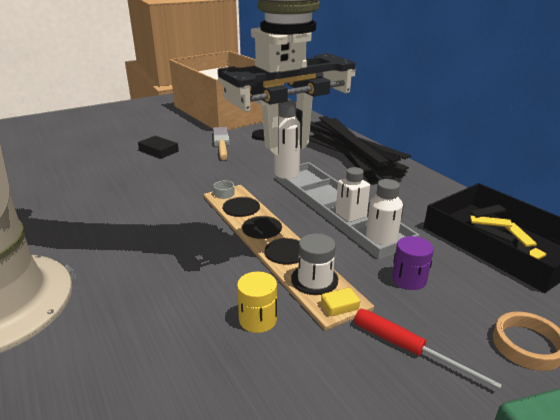

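The slim bottle is held upright at (288,145). Carrying it to the second bay from the left.

>>> step_arm(series="2 2 0 0 0 0 0; 4 4.5 0 0 0 0 0; 6 7 0 0 0 0 0; 8.5 10 0 0 0 0 0; 10.5 13 0 0 0 0 0; 12.5 16 0 0 0 0 0; 14 18 0 0 0 0 0; 14 18.1 0 0 0 0 0")

```text
time: 17.8
ee_pos: [0.6425, 0.0242, 0.2009]
ee_rot: [0.0, 0.705, 0.709, 0.003]
ft_force: [0.2, 0.6, -1.5]
grip_width: 0.0399
```

```bash
python3 -c "
from h import *
go(.640,.019,.0556-.009+.01)"
```

```text
t 17.8 pos [0.6425 0.0242 0.2009] f [ 0.2  0.6 -1.5] w 0.0399
cmd [-0.57 -0.31 14.42] [ 0.21 -0.2   0.37]
```

>>> step_arm(series="-0.5 -0.3 1 0.2 -0.2 0.3 0; -0.5 -0.3 3.5 0.2 -0.2 0.3 0; -0.5 -0.3 6.5 0.2 -0.2 0.3 0; -0.5 -0.3 9.5 0.2 -0.2 0.3 0; -0.5 -0.3 12 0.2 -0.2 0.3 0; -0.5 -0.3 13.5 0.2 -0.2 0.3 0; -0.5 -0.3 14.2 0.2 -0.2 0.3 0; -0.5 -0.3 14.2 0.2 -0.2 0.3 0")

```text
time: 18.47
ee_pos: [0.6376, 0.0184, 0.0562]
ee_rot: [-0.001, 0.707, 0.707, -0.002]
ft_force: [0.1, -0.1, -1.5]
grip_width: 0.04
```

```bash
python3 -c "
from h import *
go(.640,.019,.0466)"
```

```text
t 18.4667 pos [0.6376 0.0184 0.0562] f [ 0.1 -0.1 -1.5] w 0.04
cmd [0.06 0.24 0.96] [-0.26  0.05 -0.02]
```

>>> step_arm(series="0 0.2 0.3 -0.2 0 0 0; 0 0.2 0.6 -0.2 0 0 0; 0 0.2 0.8 -0.2 0 0 0; 0 0.2 0.9 -0.2 0 0 0; 0 0.2 0.9 -0.2 0 0 0")

```text
time: 18.88
ee_pos: [0.6398, 0.0185, 0.0476]
ee_rot: [0.0, 0.707, 0.707, -0.0]
ft_force: [0.0, -0.7, -0.9]
grip_width: 0.04
```

>>> step_arm(series="0 0 0.05 0 0 0 0; 0 0 0.1 0 0 0 0; 0 0 0.1 0 0 0 0")

```text
time: 19.13
ee_pos: [0.6399, 0.0186, 0.0468]
ee_rot: [0.0, 0.707, 0.707, -0.0]
ft_force: [0.2, -0.6, -1.7]
grip_width: 0.0394
```

>>> step_arm(series="0 0 0.05 0 0 0 0; 0 0 0.08 0 0 0 0; 0 0 0.08 0 0 0 0")

```text
time: 19.38
ee_pos: [0.6399, 0.0186, 0.0467]
ee_rot: [0.0, 0.707, 0.707, 0.0]
ft_force: [-1.0, 0.3, 5.1]
grip_width: 0.0398
```

Contact. Releasing.

>>> step_arm(series="0 0 -0.03 0 0 0 0; 0 0 -0.03 0 0 0 0.7; 0 0 -0.03 0 0 0 1; 0 0 -0.03 0 0 0 1; 0 0 -0.03 0 0 0 1; 0 0 -0.03 0 0 0 1; 0 0 -0.03 0 0 0 1; 0 0 -0.03 0 0 0 1")

```text
time: 20.05
ee_pos: [0.64, 0.0185, 0.0469]
ee_rot: [0.0, 0.707, 0.707, 0.0]
ft_force: [-0.7, -0.5, -0.2]
grip_width: 0.0819
```

>>> step_arm(series="0 0 -2 0 0 0 1; 0 0 -4.5 0 0 0 1; 0 0 -8 0 0 0 1; 0 0 -11 0 0 0 1; 0 0 -14 0 0 0 1; 0 0 -15.5 0 0 0 1; 0 0 -15.5 0 0 0 1")

```text
time: 20.63
ee_pos: [0.6417, 0.0184, 0.2058]
ee_rot: [0.002, 0.707, 0.707, 0.002]
ft_force: [0.2, 1.0, -0.3]
grip_width: 0.093
```

```bash
python3 - <<'E'
from h import *
go(.4574,-.211,.20)
cv2.imwrite("pics/s9.png",viewer.read_camera("side"))
E
```

```text
t 20.6333 pos [0.6417 0.0184 0.2058] f [ 0.2  1.  -0.3] w 0.093
cmd [-22.95 -18.43   0.46] [ 0.36 -0.02 -0.02]
```

View pics/s9.png

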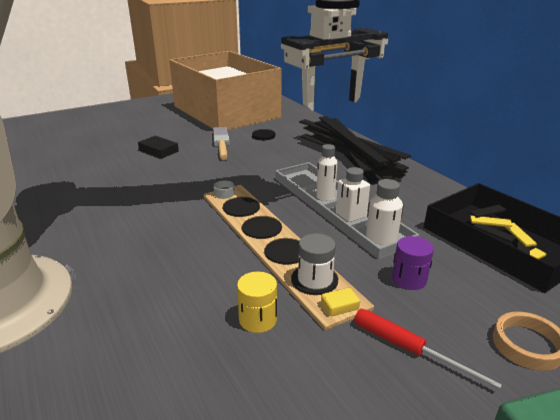

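The slim bottle stands at (327,178), giving three in order. The last is the jar, the grey-lidded one at (317,260).

>>> step_arm(series="-2.5 -2 0 0 0 0 1; -5 -4 0 0 0 0 1; -8 -6.5 0 0 0 0 1; -11 -9 0 0 0 0 1; -14 -11.5 0 0 0 0 1; -17 -14 0 0 0 0 1; -20 -16.5 0 0 0 0 1; -22 -18 0 0 0 0 1")

```text
time: 21.35
ee_pos: [0.457, -0.2035, 0.2019]
ee_rot: [0.0, 0.708, 0.706, 0.0]
ft_force: [0.1, -1.0, -0.4]
grip_width: 0.0931
```

```bash
python3 -c "
from h import *
go(.4574,-.211,.11)"
```

```text
t 21.35 pos [ 0.457  -0.2035  0.2019] f [ 0.1 -1.  -0.4] w 0.0931
cmd [-0.76  0.03  9.19] [ 0.06 -0.02 -0.15]
```

>>> step_arm(series="-0.7 0 1 0 0 -0.1 1; -0.75 0 3 0 0 -0.1 1; -0.75 0 5 0 0 -0.1 1; -0.75 0 7 0 0 -0.1 1; -0.75 0 9 0 0 -0.1 1; -0.75 0 9.2 0 0 -0.1 1; -0.75 0 9.2 0 0 -0.1 1")

```text
time: 21.93
ee_pos: [0.4557, -0.2107, 0.1085]
ee_rot: [-0.002, 0.708, 0.707, -0.0]
ft_force: [0.4, -0.3, 0.4]
grip_width: 0.0928
```

```bash
python3 - <<'E'
from h import *
go(.4574,-.211,.043)
cv2.imwrite("pics/s10.png",cv2.resize(viewer.read_camera("side")[130:340,200:480],None,fx=2.5,fy=2.5,interpolation=cv2.INTER_CUBIC))
E
```

```text
t 21.9333 pos [ 0.4557 -0.2107  0.1085] f [ 0.4 -0.3  0.4] w 0.0928
cmd [-0.04  0.18  6.55] [-0.16 -0.08 -0.08]
```

View pics/s10.png

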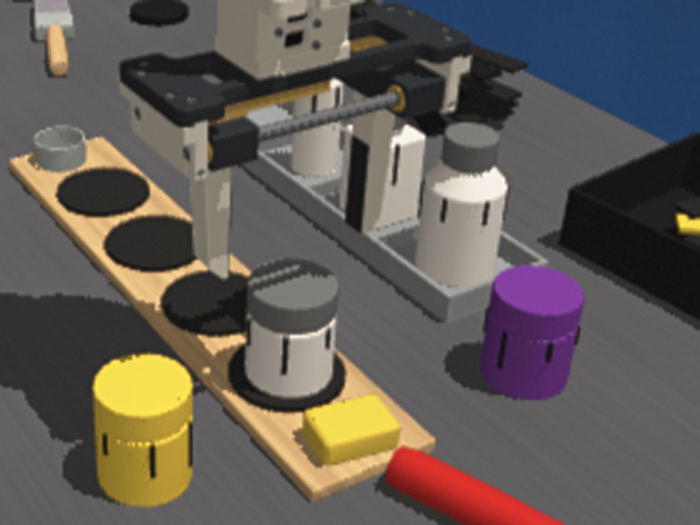

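The grey-lidded jar at (290,330) lies between the fingers. The yellow one at (143,425) and the purple one at (535,330) are clear.

>>> step_arm(series="0 0.2 2 -0.2 0 0 1; 0 0.2 4 -0.2 0 0 1; 0 0.2 5.5 -0.2 0 0 1; 0 0.2 6.4 -0.2 0 0 1; 0 0.2 6.4 -0.2 0 0 1; 0 0.2 6.4 -0.2 0 0 1")

```text
time: 22.48
ee_pos: [0.4585, -0.2111, 0.046]
ee_rot: [0.001, 0.708, 0.707, 0.001]
ft_force: [0.1, -0.7, 0.2]
grip_width: 0.0931
```

>>> step_arm(series="0 0 0 0 0 0 0.5; 0 0 0 0 0 0 0; 0 0 0 0 0 0 0; 0 0 0 0 0 0 0; 0 0 0 0 0 0 0; 0 0 0 0 0 0 0; 0 0 0 0 0 0 0", squeeze=30)

```text
time: 23.07
ee_pos: [0.4586, -0.2111, 0.0461]
ee_rot: [0.001, 0.708, 0.707, 0.001]
ft_force: [-0.1, 0.1, 3.7]
grip_width: 0.0554
```

>>> step_arm(series="0 0 -1 0 0 0 0; 0 0 -2.5 0 0 0 0; 0 0 -5 0 0 0 0; 0 0 -7.5 0 0 0 0; 0 0 -10 0 0 0 0; 0 0 -12 0 0 0 0; 0 0 -14 0 0 0 0; 0 0 -14.5 0 0 0 0")

```text
time: 23.73
ee_pos: [0.4588, -0.2116, 0.1941]
ee_rot: [0.002, 0.708, 0.706, 0.002]
ft_force: [-0.2, -0.0, -0.6]
grip_width: 0.0553
```

```bash
python3 - <<'E'
from h import *
go(.640,.109,.19)
cv2.imwrite("pics/s11.png",viewer.read_camera("side"))
E
```

```text
t 23.7333 pos [ 0.4588 -0.2116  0.1941] f [-0.2 -0.  -0.6] w 0.0553
cmd [32.1  18.06  0.53] [ 0.36  0.   -0.1 ]
```

View pics/s11.png

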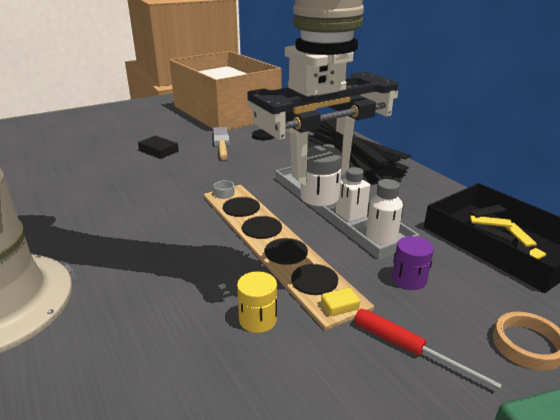

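The jar is held upright at (320,177) above the rack. I'll move it left along the rack first, then out to the left-end bay.

>>> step_arm(series="2.5 0 0 0.3 0 0 0; 5.5 0 0 0.3 0 0 0; 9 0 0 0.3 0 0 0; 12.5 0.5 0 0.3 0 0 0; 16 2 0 0.3 0 0 0; 19.5 4 0 0.3 0 0 0; 22.5 6 0 0.3 0 0 0; 25 8 0 0.3 0 0 0")

```text
time: 24.45
ee_pos: [0.5391, 0.0414, 0.1929]
ee_rot: [-0.0, 0.707, 0.707, -0.0]
ft_force: [0.7, -0.3, -1.9]
grip_width: 0.0554
```

```bash
python3 -c "
from h import *
go(.640,.109,.19)"
```

```text
t 24.45 pos [0.5391 0.0414 0.1929] f [ 0.7 -0.3 -1.9] w 0.0554
cmd [ 6.75 10.1   0.29] [-0.04 -0.02  0.04]
```

>>> step_arm(series="2 2.5 0 0 0 0 0; 4 5 0 0 0 0 0; 5.5 7.5 0 0 0 0 0; 6.7 9.5 0 0 0 0 0; 6.7 10.1 0 0 0 0 0; 6.7 10.1 1.5 0 0 0 0; 6.7 10.1 3 0 0 0 0; 6.7 10.1 4.5 0 0 0 0")

```text
time: 25.12
ee_pos: [0.6391, 0.1079, 0.146]
ee_rot: [-0.001, 0.707, 0.707, -0.001]
ft_force: [-0.3, -0.2, -2.1]
grip_width: 0.0551
```

```bash
python3 -c "
from h import *
go(.640,.109,.047)"
```

```text
t 25.1167 pos [0.6391 0.1079 0.146 ] f [-0.3 -0.2 -2.1] w 0.0551
cmd [0.11 0.12 9.9 ] [-0.14  0.01  0.01]
```

>>> step_arm(series="0.1 0.1 2 0 0 0 0; 0.1 0.1 4 0 0 0 0; 0.1 0.1 6 0 0 0 0; 0.1 0.1 8 0 0 0 0; 0.1 0.1 9.2 0 0 0 0; 0.1 0.1 9.8 0 0 0 0; 0.1 0.1 9.8 0 0 0 0")

```text
time: 25.7
ee_pos: [0.6387, 0.1083, 0.0464]
ee_rot: [-0.002, 0.707, 0.707, -0.002]
ft_force: [-0.2, 0.2, -2.0]
grip_width: 0.0552
```

```bash
python3 -c "
from h import *
go(.640,.109,.0371)"
```

```text
t 25.7 pos [0.6387 0.1083 0.0464] f [-0.2  0.2 -2. ] w 0.0552
cmd [0.07 0.13 0.93] [-0.3   0.05 -0.01]
```

>>> step_arm(series="0 0.1 0.3 -0.3 0 0 0; 0 0.1 0.6 -0.3 0 0 0; 0 0.1 0.8 -0.3 0 0 0; 0 0.1 0.9 -0.3 0 0 0; 0 0.1 0.9 -0.3 0 0 0")

```text
time: 26.12
ee_pos: [0.6397, 0.1084, 0.0376]
ee_rot: [0.0, 0.707, 0.707, -0.0]
ft_force: [1.0, 0.6, -1.4]
grip_width: 0.0553
```

>>> step_arm(series="0 0 0.05 0 0 0 0; 0 0 0.1 0 0 0 0; 0 0 0.1 0 0 0 0")

```text
time: 26.37
ee_pos: [0.6401, 0.1085, 0.0372]
ee_rot: [0.0, 0.707, 0.707, 0.0]
ft_force: [-1.0, -0.5, 3.4]
grip_width: 0.0553
```

Floor contact. Releasing.

>>> step_arm(series="0 0 0 0 0 0 0; 0 0 0 0 0 0 0.7; 0 0 0 0 0 0 1; 0 0 0 0 0 0 1; 0 0 0 0 0 0 1; 0 0 0 0 0 0 1; 0 0 0 0 0 0 1")

```text
time: 26.95
ee_pos: [0.6401, 0.1085, 0.0372]
ee_rot: [0.0, 0.707, 0.707, 0.0]
ft_force: [-0.4, -0.2, 0.2]
grip_width: 0.0902
```

>>> step_arm(series="0 0 -2 0 0 0 1; 0 0 -4.5 0 0 0 1; 0 0 -8 0 0 0 1; 0 0 -11 0 0 0 1; 0 0 -14 0 0 0 1; 0 0 -17 0 0 0 1; 0 0 -19 0 0 0 1")

```text
time: 27.53
ee_pos: [0.6405, 0.1084, 0.2302]
ee_rot: [0.001, 0.707, 0.707, 0.001]
ft_force: [1.9, -0.2, 0.5]
grip_width: 0.0927
```

>>> step_arm(series="3 0 0 0 0 0 1; 7 0 0 0 0 0 1; 11 0 0 0 0 0 1; 15 0 0 0 0 0 1; 19 0 0 0 0 0 1; 23 0 0 0 0 0 1; 27 0 0 0 0 0 1; 30 0 0 0 0 0 1")

```text
time: 28.2
ee_pos: [0.6394, 0.4128, 0.2299]
ee_rot: [0.001, 0.706, 0.708, 0.002]
ft_force: [0.8, 0.7, -0.3]
grip_width: 0.0929
```

>>> step_arm(series="4 -3 0 0 0 0 1; 8 -6 0 0 0 0 1; 12 -10 0 0 0 0 1; 16 -14 0 0 0 0 1; 20 -18 0 0 0 0 1; 22 -20 0 0 0 0 1; 22 -20 0 0 0 0 1; 22 -20 0 0 0 0 1")

```text
time: 28.87
ee_pos: [0.4308, 0.639, 0.2285]
ee_rot: [-0.002, 0.703, 0.711, 0.001]
ft_force: [-0.7, 1.1, -0.2]
grip_width: 0.0933
```

```bash
python3 - <<'E'
from h import *
print(manip.sense()["ee_pos"])
cv2.imwrite("pics/s12.png",viewer.read_camera("side"))
cv2.imwrite("pics/t12.png",viewer.read_camera("top"))
E
```

```text
[0.43079387 0.63902195 0.22850757]
```

View pics/s12.png

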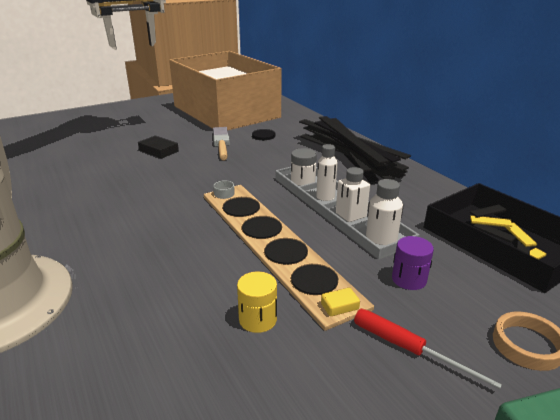

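View pics/t12.png

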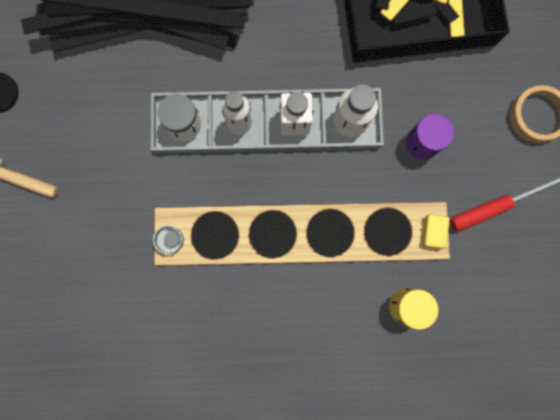

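All four stand in the carrier: in the top view the caps are jar (178,112), slim (235,101), square (296,103) and stout (361,99). The saucers are empty. A quick check of their positions before handing in:

```bash
python3 - <<'E'
from h import *
for n,u,v,z in [("jar",178,112,.074),("slim",235,101,.121),("square",296,103,.104),("stout",361,99,.116)]: print(n,ray("top",u,v,z).round(3))
s=manip.sense(); print(s["time"],abs(s["joint_velocities"]).max()); manip.sign_off()
E
```

```text
jar [0.638 0.104 0.074]
slim [0.636 0.016 0.121]
square [ 0.637 -0.069  0.104]
stout [ 0.636 -0.159  0.116]
28.9667 0.056609003711181854
the job is handed in; nothing more can be done
```

All four bottles are now in the carrier in reversed order. From the left the bays hold jar, slim, square and stout. The job was handed in at about 29 s of the 109 s allowed.

Before hand-in, both camera views showed every bottle upright, the saucers empty, and the purple and yellow look-alikes where they had been. The cap positions in the top view put each bottle within about 5 mm of its bay centre.

- **Setting down:** I lowered the stout, slim and jar bottles until the wrist force showed floor contact, at most about 10 N. The square bottle's contact reading was weaker: its measured height put it within a fraction of a millimetre of the floor when I let go.
- **Release:** The gripper is open and parked well away from everything. The arm was still settling very slightly (0.06 rad/s) at hand-in.

No check failed.

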